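Two-key tube release on the sample console

ROBOT

A 7-joint arm with a two-finger parallel gripper is mounted at the origin on the work surface. World frame = base frame: x ahead of the robot, y to its left, z up, the work surface at z = 0. Lengths are in m, angles in degrees, forces in N, time in s.
With the tool pointing down it reaches from about 0.4 to 0.9 m from the base axis. Payload 5.5 kg.
Tool frame: the origin (TCP) lies at the very end of the fingers, on their centre line; the grasp point (between the pads) lies 19 mm behind it; z points along the fingers, y is the line along which they close (so a half turn about z gives the same grasp; the last joint's range is limited). The gripper opens to 85 mm and grips with 20 to 120 N. Pads are 22 mm wide; open, the fingers measure 114 mm over their backs; the gripper's body (76 mm by 85 mm) begins 54 mm behind the grasp point. The pads swing forward as they close: fully open they stand 13 mm farther back than shut.
Start: joints at [88.82, 28.699, -24.465, 88.831, 12.651, 65.22, -12.049], TCP at [0.182, -0.624, 0.231] pointing down, gripper open.
Joint ranges: [-164.97, 164.97], [-17.58, 116.51], [-87.97, 89.64], [11.32, 138.91], [-80.73, 260.73], [10.89, 115.49], [-147.41, 147.41]. Speed limits (degrees/s): [147.25, 147.25, 180, 180, 180, 180, 180].

INTERFACE

Orientations are given as a 3x3 rotation matrix whose columns are the frame's x, y, z axes.
In Python, from bench import r, eyes, ticket gives the robot as it stands.
- The arm moves only by the shell command python3 -m jog 'ROWS' [FORCE]. ROWS is JSON, a list of rows, each a list of 7 numbers: the turn, a rotation vector about the tool's x, y, z in units of pi/2 rad (1.0 is pi/2 rad), then the shift along the tool's x, y, z in units of 250 mm (1.0 is 250 mm), then the finger opening in mm, from 0 to 85.4. A call has exactly 8 rows; each row is the pose to reach, as a shift and turn from the pose commanded when the call began, along the tool's axes at that moment; what a row does not reach only later rows make up. A row lasts 1/8 s, in which the tool goes at most 62.5 mm and 10.7 degrees, less where a joint would pass 70% of its speed; a pose out of reach is approached as far as the arm can. A call with a number of a shift or a turn outside -1 to 1 is refused whole. A call with a gripper value outside its range is refused whole. The fingers move at their own pace and stop on an object; FORCE is the grip in N (left out, the last holds). Time passes only in rows, so rows that repeat a pose let the fingers close, or fill a call up. It gives the time, the measured TCP pose, the force, the opening and the grip force at its end, in the units of the state.
- r.sense(): the state, without advancing time (a new reading comes with each control period).
- eyes.snapshot(name): name is "side" or "top" or "wrist"; returns the picture (384x512x3 uint8, red, green, blue); there is no depth.
- eyes.camera_info(name): a dict with "intrinsics" (3x3 intrinsics, pixels), "extrinsics" (4x4, takes a point from camera to world coordinates). Camera axes: x right, y down, z forward; pixel columns grow to the right and rows downward; lengths in m; the calibration is good to about 2 mm. A picture is of the moment at which its call begins: read the wrist's pose just before it. camera_info takes no time and is no camera call; for the wrist camera it gives the pose at the moment of the call.
- ticket.sign_off(): hands the job in; it is judged then, once.
The state is a dict: "time_s": time; "joints": joint angles; "qd": joint speeds; "joint_torque": joint torques, N m; "position": TCP position; "tool_rot": TCP orientation; "force": force on the tool from outside, world axes, zero at the start; "moment": the same for the moment, N m; "gripper_width": finger opening in m; "gripper_force": force on a finger pad.
Only numpy, scipy, OpenCV 4.12 (cv2) and the standard library are available. Lean on these libraries where they do the work, as an engineer would, in place of code of your own. Each camera call takes 0.05 s, during which the arm holds its last target. There are 200 camera calls.

TASK

Release the blood tube from the sample console: with the two fingertips press both green keys down together, and keep both fully down until the two gates have lifted and the tube has rolled out and lies in the blue-floored tray, and for two seconds more while the console registers it; then let both keys come up and move clear. Never push one key down alone, do not touch the tube or the gates, and leave the jar, the bottle, the slide box and the vial where they stand.

Things in the scene. Friction and masses are not known exactly. Their poses are not given: they have to be found in the camera images.
- console: white console fixed to the bench, 200 mm deep (x) and 250 wide (y), turned up to 0.5 rad about z. Origin on the bench under its middle. Key deck (y -130 to 0) 85 mm high. On the +y side (y 20 to 120) a chute slopes 13 degrees down towards +x to x = 30, then a tray to x = 120. Steel gate posts 105 mm high beside the chute at x = -6; the gates rise to 103 mm
- key_left_top (a point): centre of the top of the green key nearer the chute, 109 mm above the bench when up, 101 mm fully down; moves with the key. Flat round key, diameter 28 mm, in a black collar of diameter 44 mm whose top is 97 mm above the bench; goes straight down 8 mm. Spring: 1.2 N at first, 4 N fully down. The key centres are 60 mm apart along the console's y
- key_right_top (a point): the same for the other green key, farther from the chute; identical key
- key_left (a joint): how far the left key is pressed: 0 up, 0.008 m fully down; springs back
- key_right (a joint): how far the right key is pressed: 0 up, 0.008 m fully down; springs back
- gate_rear_top (a point): middle of the top edge of the orange gate plate (88 mm wide, 4 mm thick) across the chute, the one the tube rests against. The left key lifts it: 3 mm for each mm of key, 24 mm in all. It comes down again when the key is let go
- gate_front_top (a point): the same for the yellow gate plate, 8 mm further down the chute; the right key lifts it. The tube (16 mm) passes under a gate lifted 16 mm or more, so it rolls out only while both keys are down
- tube_mid (a point): centre of the blood tube, a clear plastic cylinder with a red cap, 16 mm diameter, 80 mm long, 18 g, lying across the chute (along the console's y) against the gate; it rolls by itself in the console's +x direction into the tray
- tube: the same tube, origin at its centre, y along its length
- tray_mid (a point): centre of the tray's blue floor, 11 mm above the bench; the tray is 80 mm (console x) by 90 mm (console y) inside with walls 40 mm high; its floor slopes gently to +x, so the tube comes to rest against the far wall, its centre about 33 mm further along +x than this point
- jar: specimen jar with yellow lid, 54 mm diameter, 62 mm high, standing on the bench beside the key deck (origin under its base); a bystander
- reagent: reagent bottle with blue cap, 48 mm diameter, 98 mm high, on the bench beside the key deck (origin under its base); a bystander
- slidebox: blue and white slide box, 86 x 61 x 32 mm, on the bench beyond the chute (origin under its base); a bystander
- vial: small vial with red cap, 24 mm diameter, 40 mm high, standing on the key deck about 110 mm behind the keys (console +x) (origin under its base); a bystander
Not all that is in view belongs to the job. There is more than one size of the tube; the job needs the middle-sized.

How it is judged:
By the outcome, as a careful person would: the job done as asked, in the order asked, and still so for the second after the job is handed in, with the robot touching nothing.
It also fails if it takes over 32 s, if anything falls off the work surface, if the arm or the gripper's body presses on something with over 40 N, if the wrist force passes 120 N, or if a joint passes its speed limit or range.

## Working session

There is one attempt and no reset: what is moved stays moved. The work goes in short steps, Python scripts to look and compute and a shell command to move; the robot and the scene stay as the last step left them, time stands still between calls to the robot, and variables do not carry over. Pictures are saved under pics/ and viewed, at most 10 in all, crops included, and the job is handed in when it is done.

```bash
mkdir -p pics
python3 - <<'E'
from bench import r,eyes
import cv2,numpy as np
s=r.sense();print(s['time_s'],s['position'],np.round(s['tool_rot'],3).tolist(),s['gripper_width'],s['force'])
for n in('side','top'):
    im=eyes.snapshot(n);np.save(f'pics/{n}.npy',im);cv2.imwrite(f'pics/{n}1.png',im[:,:,::-1])
    c=eyes.camera_info(n);print(n,np.round(c['intrinsics'],1).tolist(),np.round(c['extrinsics'],3).tolist())
a=cv2.imread('pics/side1.png');b=cv2.imread('pics/top1.png')
E
```

```text
0.0 [ 0.1817476  -0.62335006  0.23024708] [[0.96, 0.28, -0.001], [0.28, -0.96, 0.002], [0.0, -0.002, -1.0]] 0.08523244128479421 [-0.30431956  0.0128971   0.28856739]
side [[359.5, 0.0, 255.0], [0.0, 359.5, 199.4], [0.0, 0.0, 1.0]] [[0.893, -0.285, 0.349, 0.309], [-0.451, -0.572, 0.685, -0.42], [0.004, -0.769, -0.639, 0.548], [0.0, 0.0, 0.0, 1.0]]
top [[421.3, 0.0, 253.2], [0.0, 421.3, 185.4], [0.0, 0.0, 1.0]] [[-0.007, -0.984, 0.18, 0.391], [-1.0, 0.01, 0.013, 0.094], [-0.015, -0.18, -0.984, 1.03], [0.0, 0.0, 0.0, 1.0]]
```

View pics/top1.png

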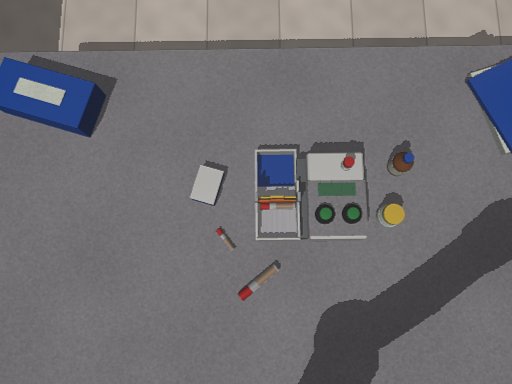

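View pics/side1.png

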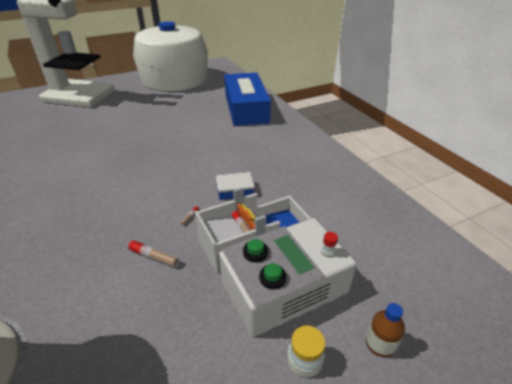

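In the top view the console's green keys are at (325,213) and (352,213), with the display a green rectangle at (337,189). Three tubes are visible: a small one on the bench at (225,240), a large one on the bench at (260,282), and one in the chute against the gates at (275,206). The chute tube is the one meant, as it is medium-sized and lies across the chute. The vial is at (348,162), the jar at (392,215), the bottle at (402,162) and the slide box at (207,185).

```bash
cat > h.py <<'E'
from bench import r,eyes
import cv2,numpy as np
def ray(n,uv,z,c=None):
    c=c or eyes.camera_info(n);K=np.array(c['intrinsics']);T=np.array(c['extrinsics'])
    d=T[:3,:3]@np.linalg.inv(K)@[*uv,1];o=T[:3,3];return o+d*(z-o[2])/d[2]
def green(im,mina=40):
    h=cv2.cvtColor(im,cv2.COLOR_RGB2HSV);m=cv2.inRange(h,(50,110,50),(85,255,255))
    n,l,st,ce=cv2.connectedComponentsWithStats(m)
    return [(st[i,4],st[i,2],st[i,3],ce[i]) for i in range(1,n) if st[i,4]>=mina]
E
python3 - <<'E'
from h import *
for n in('top','side'):
    im=np.load(f'pics/{n}.npy')
    for g in green(im): print(n,g[:3],g[3].round(1),ray(n,g[3],.109).round(4))
im=cv2.imread('pics/top1.png')[130:310,190:430];cv2.imwrite('pics/crop.png',cv2.resize(im,None,fx=3.3,fy=3.3,interpolation=2))
E
```

```text
top (np.int32(121), np.int32(13), np.int32(12)) [352.8 212.8] [ 0.4962 -0.1113  0.109 ]
top (np.int32(117), np.int32(12), np.int32(12)) [325.5 213.4] [ 0.4955 -0.0517  0.109 ]
side (np.int32(211), np.int32(18), np.int32(15)) [254.8 247. ] [ 0.4934 -0.0586  0.109 ]
side (np.int32(257), np.int32(20), np.int32(17)) [272.1 272.1] [ 0.4938 -0.1171  0.109 ]
```

View pics/crop.png

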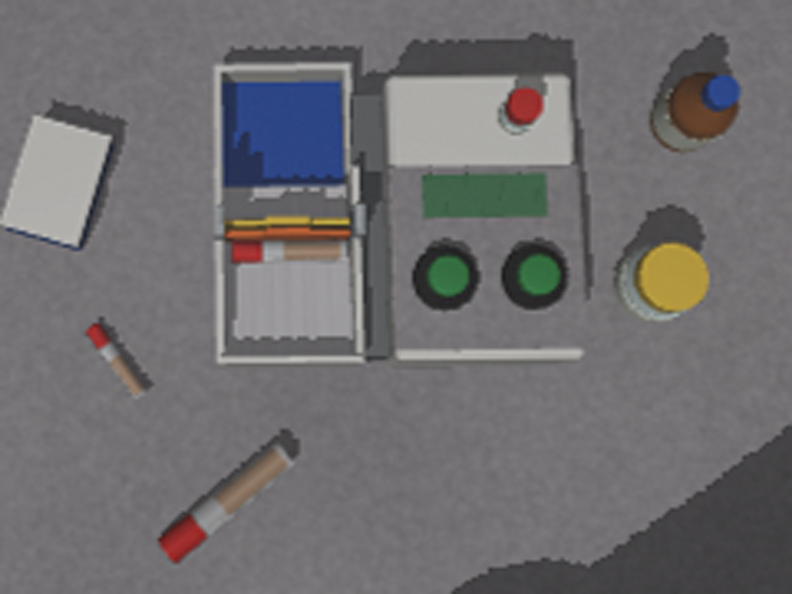

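The crop shows the medium tube in the chute behind the orange and yellow gates, and both keys free and up. Key midpoint is about (0.495, -0.084), with the key axis along world y. I'm setting out above it with the gripper at 46 mm.

```bash
python3 -m jog '[[0,0,0.05,0.15,-0.14,0,46],[0,0,0.1,0.3,-0.28,0,46],[0,0,0.174,0.45,-0.42,0,46],[0,0,0.174,0.6,-0.56,0,46],[0,0,0.174,0.75,-0.7,0,46],[0,0,0.174,0.9,-0.86,0,46],[0,0,0.174,0.9,-0.86,0,46],[0,0,0.174,0.9,-0.86,0,46]]'
python3 - <<'E'
from h import *
s=r.sense();R=np.array(s['tool_rot']);p=np.array(s['position']);print(R.round(3).tolist())
print((R.T@(np.array([.495,-.084,.22])-p)/.25).round(3))
E
```

```text
time_s: 1.1
position: [0.3375, -0.3548, 0.2313]
tool_rot: [[1.0, 0.011, -0.0], [0.011, -1.0, -0.0], [-0.0, 0.0, -1.0]]
force: [-0.4, -1.0, -0.0]
gripper_width: 0.0459
gripper_force: 0.0
[[1.0, 0.011, -0.0], [0.011, -1.0, -0.0], [-0.0, 0.0, -1.0]]
[ 0.642 -1.076  0.044]
```

```bash
python3 -m jog '[[0,0,0,0.11,-0.17,0,46],[0,0,0,0.22,-0.34,0,46],[0,0,0,0.33,-0.5,0,46],[0,0,0,0.44,-0.66,0,46],[0,0,0,0.54,-0.82,0,46],[0,0,0,0.6,-0.92,0,46],[0,0,0,0.642,-1,0,46],[0,0,0,0.642,-1,0,46]]'; python3 -m jog '[[0,0,0,0,-0.076,0.04,46],[0,0,0,0,-0.076,0.08,46],[0,0,0,0,-0.076,0.08,46],[0,0,0,0,-0.076,0.08,46],[0,0,0,0,-0.076,0.08,46],[0,0,0,0,-0.076,0.08,46],[0,0,0,0,-0.076,0.08,46],[0,0,0,0,-0.076,0.08,46]]'
python3 - <<'E'
from h import *
s=r.sense();c=eyes.camera_info('wrist');im=eyes.snapshot('wrist')
cv2.imwrite('pics/w1.png',im[:,:,::-1]);R=np.array(s['tool_rot']);p=np.array(s['position']);print(R.round(4).tolist(),s['force'])
pts=[]
for g in green(im,300): q=ray('wrist',g[3],.109,c);print(g[:3],g[3].round(1),q.round(4),(R.T@(q-p)).round(4))
E
```

```text
time_s: 2.1
position: [0.4963, -0.1027, 0.2311]
tool_rot: [[1.0, 0.011, 0.0], [0.011, -1.0, 0.001], [0.0, -0.001, -1.0]]
force: [-1.2, 0.0, 0.4]
gripper_width: 0.0459
gripper_force: 0.0
time_s: 3.1
position: [0.4955, -0.0839, 0.2114]
tool_rot: [[1.0, 0.011, 0.0], [0.011, -1.0, -0.0], [0.0, 0.0, -1.0]]
force: [0.8, 0.5, 0.7]
gripper_width: 0.0461
gripper_force: 0.0
[[0.9999, 0.0106, 0.0001], [0.0106, -0.9999, -0.0001], [0.0001, 0.0001, -1.0]] [0.78930168 0.4576222  0.72089308]
(np.int32(4363), np.int32(112), np.int32(41)) [250.1 109.2] [ 0.555 -0.081  0.109] [ 0.0594 -0.0022  0.1024]
(np.int32(1094), np.int32(38), np.int32(38)) [209.8 186.9] [ 0.4981 -0.0513  0.109 ] [ 0.0029 -0.0325  0.1024]
(np.int32(1089), np.int32(38), np.int32(38)) [288.3 187.4] [ 0.4982 -0.1099  0.109 ] [0.0024 0.0261 0.1024]
```

View pics/w1.png

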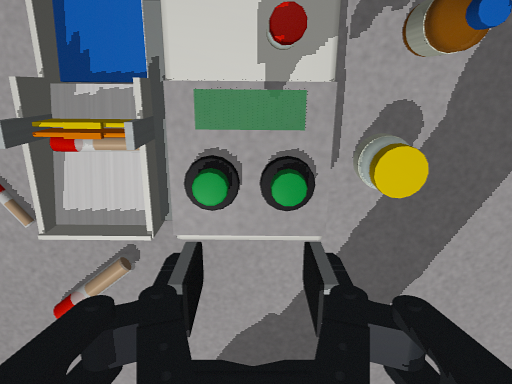

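Wrist view: keys at (210,187) and (288,187), up and unobstructed, with the fingers straddling the same spacing. Midpoint correction is about +1.5 mm in x and -2.5 mm in tool y; descending to just above the keys.

```bash
python3 -m jog '[[0,0,0,0.006,-0.01,0.06,46],[0,0,0,0.006,-0.01,0.14,46],[0,0,0,0.006,-0.01,0.22,46],[0,0,0,0.006,-0.01,0.29,46],[0,0,0,0.006,-0.01,0.34,46],[0,0,0,0.006,-0.01,0.365,46],[0,0,0,0.006,-0.01,0.365,46],[0,0,0,0.006,-0.01,0.365,46]]'
python3 - <<'E'
from h import *
s=r.sense();c=eyes.camera_info('wrist');im=eyes.snapshot('wrist');sd=eyes.snapshot('side')
a=im[130:384,100:420];b=sd[170:330,170:370]
v=np.hstack([cv2.resize(a,(400,318)),cv2.resize(b,(398,318),interpolation=2)])
cv2.imwrite('pics/w2.png',v[:,:,::-1]);R=np.array(s['tool_rot']);p=np.array(s['position']);print(R.round(4).tolist(),s['force'])
for g in green(im,200): q=ray('wrist',g[3],.109,c);print(g[:3],g[3].round(1),(R.T@(q-p)).round(4))
E
```

```text
time_s: 4.15
position: [0.4975, -0.0814, 0.1206]
tool_rot: [[1.0, 0.01, 0.001], [0.01, -1.0, -0.0], [0.001, 0.0, -1.0]]
force: [0.0, 0.5, -0.3]
gripper_width: 0.046
gripper_force: 0.0
[[0.9999, 0.0105, 0.0011], [0.0105, -0.9999, -0.0002], [0.0011, 0.0002, -1.0]] [ 0.03072336  0.53344491 -0.3193161 ]
(np.int32(9490), np.int32(170), np.int32(60)) [255.  124.8] [0.059  0.0005 0.0116]
(np.int32(1833), np.int32(56), np.int32(56)) [195.2 235.6] [ 0.0052 -0.0288  0.0116]
(np.int32(1849), np.int32(57), np.int32(57)) [308.3 236.7] [0.0046 0.0268 0.0116]
```

View pics/w2.png

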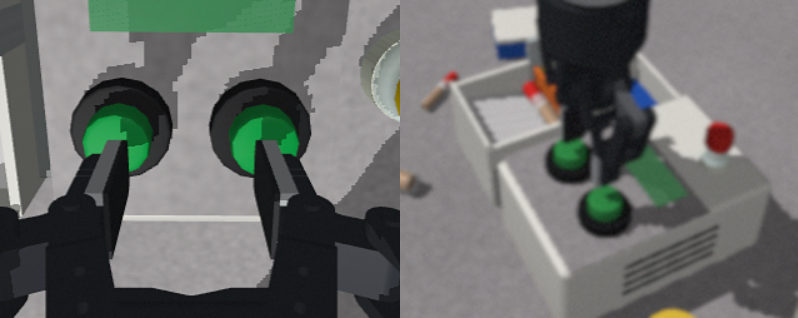

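Both fingertips sit over their keys (left tip x≈117 in the panel, key 118; right tip ≈270, key 266), and the keys are still up. Pressing.

```bash
python3 -m jog '[[0,0,0,0.008,0,0.01,46],[0,0,0,0.008,0,0.025,46],[0,0,0,0.008,0,0.04,46],[0,0,0,0.008,0,0.055,46],[0,0,0,0.008,0,0.07,46],[0,0,0,0.008,0,0.07,46],[0,0,0,0.008,0,0.07,46],[0,0,0,0.008,0,0.07,46]]'
python3 - <<'E'
from h import *
s=r.sense();print(s['force'],s['moment'],s['position'])
E
```

```text
time_s: 5.25
position: [0.4989, -0.0814, 0.1026]
tool_rot: [[1.0, 0.011, -0.0], [0.011, -1.0, -0.0], [-0.0, 0.0, -1.0]]
force: [-0.9, 0.5, 3.0]
gripper_width: 0.0462
gripper_force: 1.2
[-0.86788964  0.45205725  2.9782544 ] [-0.03938831  0.24369516 -0.06396633] [ 0.49888835 -0.08136383  0.10260282]
```

```bash
python3 -m jog '[[0,0,0,0,0,0.01,46],[0,0,0,0,0,0.02,46],[0,0,0,0,0,0.028,46],[0,0,0,0,0,0.032,46],[0,0,0,0,0,0.036,46],[0,0,0,0,0,0.036,46],[0,0,0,0,0,0.036,46],[0,0,0,0,0,0.036,46]]'
python3 - <<'E'
from h import *
s=r.sense();print(s['force'],s['moment'],s['position'])
sd=eyes.snapshot('side');t=eyes.snapshot('top')
a=cv2.resize(sd[170:330,170:370],(398,318),interpolation=2);b=cv2.resize(t[130:260,230:392],(396,318),interpolation=2)
cv2.imwrite('pics/p3.png',np.hstack([a,b])[:,:,::-1])
E
```

```text
time_s: 6.25
position: [0.4992, -0.0814, 0.0983]
tool_rot: [[1.0, 0.01, -0.0], [0.01, -1.0, -0.004], [-0.0, 0.004, -1.0]]
force: [-18.0, 1.5, 54.0]
gripper_width: 0.0461
gripper_force: 27.3
[-17.9933182    1.45733836  53.97483129] [ 0.64991675  4.25819535 -0.06834653] [ 0.49918155 -0.08141528  0.0983052 ]
```

View pics/p3.png

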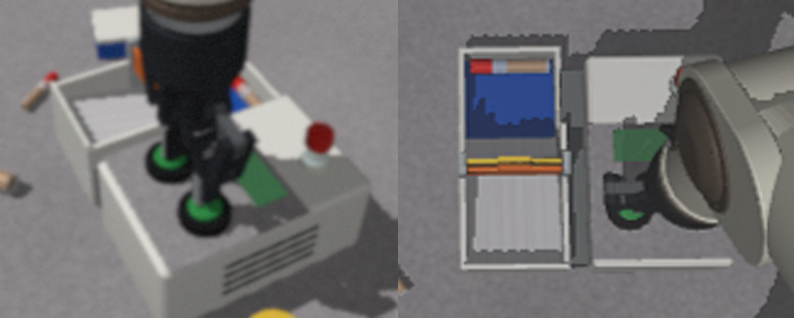

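The tube has left the chute and lies against the tray's far wall (top panel, 510,66), with both keys down. The 54 N is more than needed, so I ease back slightly while keeping both keys bottomed, and hold.

```bash
for i in 1; do python3 -m jog '[[0,0,0,0,0,-0.006,46],[0,0,0,0,0,-0.006,46],[0,0,0,0,0,-0.006,46],[0,0,0,0,0,-0.006,46],[0,0,0,0,0,-0.006,46],[0,0,0,0,0,-0.006,46],[0,0,0,0,0,-0.006,46],[0,0,0,0,0,-0.006,46]]'; done
python3 -m jog '[[0,0,0,0,0,0,46],[0,0,0,0,0,0,46],[0,0,0,0,0,0,46],[0,0,0,0,0,0,46],[0,0,0,0,0,0,46],[0,0,0,0,0,0,46],[0,0,0,0,0,0,46],[0,0,0,0,0,0,46]]'
python3 -m jog '[[0,0,0,0,0,0,46],[0,0,0,0,0,0,46],[0,0,0,0,0,0,46],[0,0,0,0,0,0,46],[0,0,0,0,0,0,46],[0,0,0,0,0,0,46],[0,0,0,0,0,0,46],[0,0,0,0,0,0,46]]'
python3 -c "
from bench import r
s=r.sense();print(s['force'],s['moment'])"
```

```text
time_s: 7.35
position: [0.4991, -0.0814, 0.0984]
tool_rot: [[1.0, 0.01, -0.0], [0.01, -1.0, -0.003], [-0.0, 0.003, -1.0]]
force: [-14.4, 0.5, 39.8]
gripper_width: 0.0461
gripper_force: 19.8
time_s: 8.35
position: [0.4991, -0.0814, 0.0984]
tool_rot: [[1.0, 0.01, -0.0], [0.01, -1.0, -0.003], [-0.0, 0.003, -1.0]]
force: [-14.1, -0.1, 40.3]
gripper_width: 0.0462
gripper_force: 19.8
time_s: 9.35
position: [0.4991, -0.0814, 0.0984]
tool_rot: [[1.0, 0.01, -0.0], [0.01, -1.0, -0.003], [-0.0, 0.003, -1.0]]
force: [-13.0, 0.5, 40.4]
gripper_width: 0.0461
gripper_force: 19.8
[-12.95169195   0.52242583  40.42872167] [ 0.41940761  3.06930833 -0.0768606 ]
```

Force balance suggests both keys are bottomed (roughly 27 N and 13 N). I'll verify once from the wrist camera before releasing.

Run:
```python
from h import *
c=eyes.camera_info('wrist');im=eyes.snapshot('wrist');T=np.array(c['extrinsics'])
cv2.imwrite('pics/w4.png',im[:,:,::-1]);print(T[:3,3].round(4))
for g in green(im,100): # height from apparent diameter (28 mm)
    print(g[:3],g[3].round(1),'z by width',round(T[2,3]-c['intrinsics'][0][0]*.028/g[1],4))
```

```text
[ 0.5754 -0.0797  0.2405]
(np.int32(12038), np.int32(194), np.int32(68)) [256.1 133.7] z by width 0.1911
(np.int32(1093), np.int32(60), np.int32(51)) [191.3 252.4] z by width 0.081
(np.int32(1109), np.int32(60), np.int32(52)) [310.8 254.1] z by width 0.081
```

View pics/w4.png

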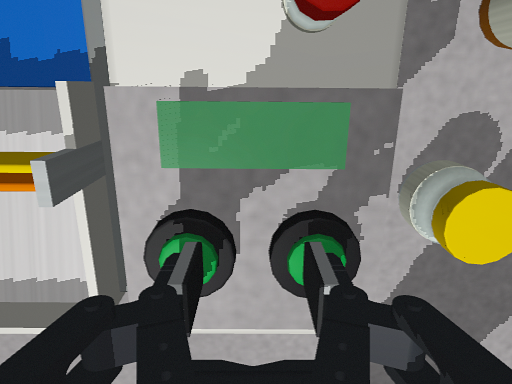

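Both keys are equally sunk in their collars ((188,262) and (317,262)), the display is lit and the gates at (20,170) are raised. The hold has lasted over 3 s with the tube in the tray, so I'm releasing straight up.

```bash
python3 -m jog '[[0,0,0,0,0,-0.03,46],[0,0,0,0,0,-0.1,46],[0,0,0,0,0,-0.2,46],[0,0,0,0,0,-0.3,46],[0,0,0,0,0,-0.4,46],[0,0,0,0,0,-0.5,46],[0,0,0,0,0,-0.6,46],[0,0,0,0,0,-0.6,46]]'
python3 -m jog '[[0,0,0,-0.1,0.1,0,46],[0,0,0,-0.2,0.2,0,46],[0,0,0,-0.3,0.3,0,46],[0,0,0,-0.4,0.4,0,46],[0,0,0,-0.4,0.5,0,46],[0,0,0,-0.4,0.6,0,46],[0,0,0,-0.4,0.6,0,46],[0,0,0,-0.4,0.6,0,46]]'
python3 - <<'E'
from h import *
t=eyes.snapshot('top')
cv2.imwrite('pics/p5.png',cv2.resize(t[130:310,190:430],None,fx=3.3,fy=3.3,interpolation=2)[:,:,::-1])
for g in green(t):print(g[:3],g[3].round(1))
E
```

```text
time_s: 10.4
position: [0.5006, -0.0815, 0.2472]
tool_rot: [[1.0, 0.01, 0.004], [0.01, -1.0, -0.001], [0.004, 0.001, -1.0]]
force: [-0.3, -0.3, -0.1]
gripper_width: 0.0465
gripper_force: 0.0
time_s: 11.4
position: [0.4007, -0.2315, 0.2446]
tool_rot: [[1.0, 0.011, -0.0], [0.011, -1.0, 0.001], [-0.0, -0.001, -1.0]]
force: [-0.2, 0.7, 0.3]
gripper_width: 0.0459
gripper_force: 0.0
(np.int32(119), np.int32(13), np.int32(12)) [352.9 212.9]
(np.int32(118), np.int32(12), np.int32(12)) [325.4 213.3]
```

View pics/p5.png

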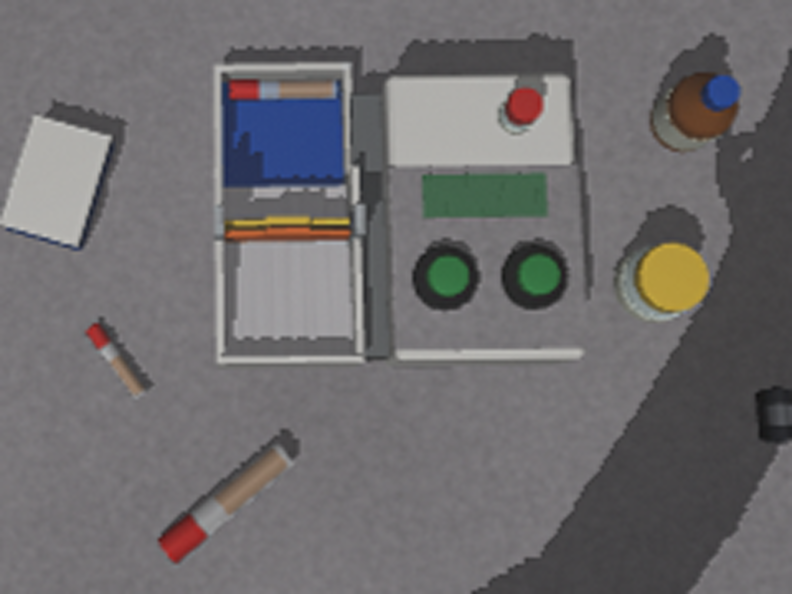

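The tube lies in the tray at (283,89), both keys are back up, the gates are down, and the bystanders have not moved. The arm is clear.

```bash
python3 -c "
from bench import ticket
print(ticket.sign_off())"
```

```text
the job is handed in; nothing more can be done
None
```

The job is done and handed in: the tube lies in the tray, both keys were pressed together, held down for over 3 s and let back up, the jar, bottle, slide box and vial have not moved, and the arm is clear; the press peaked at 54 N at the wrist before I eased it to 40 N.

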